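Clamp a harmonica on the slide-rail service bench

ROBOT

A 7-joint arm with a two-finger parallel gripper is mounted at the origin on the work surface. World frame = base frame: x ahead of the robot, y to its left, z up, the work surface at z = 0. Lengths are in m, angles in degrees, forces in N, time in s.
With the tool pointing down it reaches from about 0.35 to 0.775 m from the base axis. Payload 3.1 kg.
Tool frame: the origin (TCP) lies on the centre line of the jaws, within the pads' length; the fingertips stand 17 mm ahead of it and the grasp point (between the pads) lies 2 mm behind it (robot.tip_reach is the distance from the TCP to the fingertips, in m); z points along the fingers, y is the direction in which the jaws open and shut (so a half turn about z gives the same grasp; the last joint's range is limited). The gripper opens to 85 mm and grips with 20 to 120 N. Pads are 22 mm wide; open, the fingers measure 114 mm over their backs; the gripper's body (76 mm by 85 mm) begins 54 mm behind the grasp point. The pads swing forward as they close: fully open they stand 13 mm farther back than shut.
Start: joints at [-78.535, 17.813, 0.802, 86.603, -0.252, 75.585, -1.558], TCP at [0.132, 0.534, 0.248] pointing down, gripper open.
Joint ranges: [-154.91, 154.91], [-16.99, 109.72], [-72.82, 74.43], [7.12, 147.25], [-82.49, 262.49], [11.32, 116.49], [-174.64, 174.64]. Speed limits (degrees/s): [159.86, 159.86, 180, 180, 180, 180, 180].

INTERFACE

Orientations are given as [roll, pitch, yaw] about the fixed x, y, z axes, in that order (R = Rz(yaw) Ry(pitch) Rx(roll)).
In Python, from station import robot, fingers, vision, workorder, recognise gives the robot as it stands. Calls block until the motion is done:
- robot.move_to(position, orientation): joint-space move of the TCP to a pose.
- robot.line_to(position, orientation=None, velocity=0.15, f_stop=None): straight line of the TCP; orientation=None keeps the orientation; velocity is the mean speed in m/s. With f_stop (N) it stops when the force on the tool has changed by that much, and returns True; else False.
- robot.move_j(angles): joint-space move.
- fingers.gripper_to(opening, force=None): opening from 0.0 (shut) to 1.0 (fully open); force is the grip in N (None keeps the last); returns when the fingers have stopped.
- robot.pause(seconds).
- robot.inverse_kinematics(position, orientation): joint angles nearest the present ones, or None.
- vision.grab_frame(name): name is "scene" or "top" or "wrist"; returns the picture (400x640x3 uint8, red, green, blue); there is no depth.
- vision.calibration(name): a dict with "mtx" (3x3 intrinsics, pixels), "k1" (the pictures are not rectified: a ray, as slopes to the right and down, at radius r is drawn at 1 + k1 r^2 times it, then the intrinsics apply), "extrinsics" (4x4, takes a point from world to camera coordinates); the wrist camera has in their place "T_tool_cam" (4x4, takes a point from camera to tool coordinates, whose origin is the TCP and whose axes are the flange's). Camera axes: x right, y up, looking along -z (the intrinsics and any distortion apply to the point x, -y, -z); pixel columns grow to the right and rows downward; lengths in m; the calibration is good to about 2 mm. A picture is of the moment at which its call begins: read the wrist's pose just before it. calibration takes no time and is no camera call.
A pose or a line that the arm cannot do raises robot.PlanningError and nothing moves.
- workorder.close_job(): hands the job in, once; it reports no verdict.
Trained networks look in the newest picture that a camera, given by its name, has taken for a name from the list of things; names that differ only in an ending like _2 or _b are one class to them, and where a whole thing is asked for, a point or a joint stands for the part that bears it (a point fixed in the world has none). Each returns a list of dicts, best first, with "p" (0 to 1); they miss things now and then, are a little off and sometimes report something else, mostly with a low value. They report only what shows in the picture. A call takes as long as a camera call. They do not tell look-alikes from the thing itself.
- recognise(label, camera): "rect" ([centre column, centre row, width, height] in pixels, round what is visible of it).
Readings, each from a call of its own:
- robot.current_time_s(): time.
- robot.current_joint_positions(): joint angles.
- robot.current_dq(): joint speeds.
- robot.current_joint_torque(): joint torques, N m.
- robot.current_tool_pos(): TCP position.
- robot.current_eef_rot(): TCP orientation.
- robot.current_contact_force(): force on the tool from outside, world axes, zero at the start.
- robot.current_torque(): the same for the moment, N m.
- robot.current_finger_gap(): opening from 0.0 (shut) to 1.0 (fully open).
Only numpy, scipy, OpenCV 4.12 (cv2) and the standard library are available. Lean on these libraries where they do the work, as an engineer would, in place of code of your own. Each camera call takes 0.05 s, during which the arm holds its last target.

TASK

Clamp the harmonica in the little service bench: lift the carriage's release bar and keep it up while you slide the carriage along until the harmonica is pushed against the sprung jaw and presses it in part of the way, then let go so that the bar drops fully into a notch and the harmonica stays firmly held. Never ram the jaw hard against the end of its travel, and leave the metronome, the glass dish and the screwdriver alone.

Things in the scene. Friction and masses are not known exactly. Their poses are not given: they have to be found in the camera images.
- bench: Clamping bench fixed to the desk: beech base 150 (x) by 360 (y) by 12 mm; origin at the centre of its underside, z up. The carriage slides along the bench's y axis. Along the middle runs a bed 42 mm wide, its top 36 mm above the desk, with 6 mm high lips 34 mm apart, on which the harmonica lies. A steel rack runs beside it.
- rack_start (a point): Point fixed on the bench (x +54, y -130, z 34 mm): centre of the first notch of the steel rack, at the level of the tops of its lands. The rack is 20 mm wide (bench x) with 13 square notches 10 mm apart towards the bench's +y, each 6 mm wide with 4 mm lands between. Caught, the carriage has 1 mm of play either way.
- jaw_zone (a point): Point fixed on the bench (y +90, z 46 mm). The sprung jaw, a steel plate 28 mm wide facing the bench's -y on a beech tail block (80 mm across, top 68 mm high), is NOT reported: its resting face lies anywhere within 20 mm of this point along y. It yields towards +y from 5 N, stiffening 0.65 N per mm, over 18 mm of travel (16.7 N) to a rigid stop.
- carriage: Aluminium carriage, 76 mm across, 60 mm along, top 67 mm above the desk; origin at its centre at desk level, at bench y -130 mm at the start (caught in the first notch), axes as the bench's. It slides up to 125 mm along the bench's +y, dragging with 1.5 N plus 1.2 N per 10 mm/s. On its +y side the cheek, a steel plate 28 mm wide whose face lies 35 mm ahead of the origin, pushes the harmonica.
- release (a joint): Height of the release bar, m: 0 fully down (4 mm tooth in a notch, carriage locked both ways), from 0.009 clear of the lands, 0.016 at its rigid upper stop. Lifting takes 3.2 N (down) to 5.2 N (top), weight included. Let go between notches, the tooth rests on a land and the pressed jaw pushes the carriage back until it drops into a notch, up to 10 mm (a little more if let go from high up).
- release_grip (a point): Where to hold the steel release bar: centre of its crossbar's section; moves with bar and carriage; 98 mm above the desk when down. The crossbar is 14 mm thick (bench y), 14 mm tall, 98 mm long (bench x, 47 mm to the -x side of this point, 51 to the +x side), with a post near each end, free on both y sides, 24 mm of air below it.
- harmonica: Harmonica, wooden comb between two steel covers, about 0.12 kg, 28 mm (its x) by 105 mm (its y) by 20 mm tall; origin at the centre of its underside; it lies loose on the bench's bed along the bench's y, between the carriage's cheek and the sprung jaw, touching neither.
- metronome: Red plastic metronome, 105 mm square at the foot, 190 mm tall, origin at the centre of its underside. Stands beyond the bench's +y end. Leave it.
- dish: Small glass dish, 90 mm across, 30 mm tall, origin at the centre of its underside. Leave it.
- screwdriver: Screwdriver, 160 mm long, lying on the desk. Leave it.
There are look-alikes about, which are no part of the job. Leave any pink or yellow look-alike of the harmonica alone.

How it is judged:
By the outcome, as a careful person would: the job done as asked, in the order asked, and still so for the second after the job is handed in, with the robot touching nothing.
It also fails if it takes over 51 s, if anything falls off the work surface, if the arm or the gripper's body presses on something with over 40 N, if the wrist force passes 120 N, or if a joint passes its speed limit or range.

## Working session

There is one attempt and no reset: what is moved stays moved. The work goes in short steps, each a Python script; the robot and the scene stay as the last script left them, time stands still between calls to the robot, and variables do not carry over. Pictures are saved under pics/ and viewed, and the job is handed in when it is done.

```bash
ls; mkdir -p pics; python3 - <<'E'
from station import robot, fingers, vision, workorder, recognise
import cv2,numpy as np
for c in ["scene","top"]:
    im=vision.grab_frame(c); cv2.imwrite(f"pics/{c}0.png",im[:,:,::-1])
    for l in ["bench","carriage","release_grip","harmonica","metronome","dish"]:
        print(c,l,[( [round(float(v)) for v in d["rect"]],round(d["p"],2)) for d in recognise(l,c)][:4])
    k=vision.calibration(c); print(k)
print(vision.calibration("wrist"),robot.current_time_s(),robot.current_eef_rot(),robot.tip_reach)
E
```

```text
pics
scene bench [([277, 216, 137, 62], 0.84)]
scene carriage [([230, 208, 28, 40], 0.69), ([229, 209, 12, 46], 0.67), ([271, 211, 41, 11], 0.19)]
scene release_grip [([225, 209, 16, 46], 0.61)]
scene harmonica [([160, 234, 40, 17], 0.9), ([331, 282, 30, 31], 0.8), ([270, 210, 41, 11], 0.55)]
scene metronome [([409, 220, 57, 88], 0.85), ([276, 216, 133, 62], 0.46)]
scene dish []
{'mtx': array([[423.21402419,   0.        , 317.45155497],
       [  0.        , 423.21402419, 196.92574756],
       [  0.        ,   0.        ,   1.        ]]), 'k1': -0.08565137292811928, 'extrinsics': array([[ 0.23921688,  0.97071646,  0.02201923, -0.18680533],
       [-0.58599074,  0.12625129,  0.80042206,  0.24651894],
       [ 0.77420291, -0.20437753,  0.59903229, -1.59268265],
       [ 0.        ,  0.        ,  0.        ,  1.        ]])}
top bench [([360, 230, 137, 86], 0.74)]
top carriage [([407, 236, 34, 42], 0.72), ([333, 272, 57, 14], 0.34)]
top release_grip [([414, 233, 15, 37], 0.83), ([335, 272, 56, 15], 0.55)]
top harmonica [([243, 171, 46, 47], 0.69), ([367, 225, 38, 22], 0.68), ([329, 145, 
[... 481 characters left out ...]
3385,  0.9874922 , -0.93632461],
       [ 0.        ,  0.        ,  0.        ,  1.        ]])}
{'mtx': array([[318.723019  ,   0.        , 319.78765229],
       [  0.        , 318.723019  , 199.63599428],
       [  0.        ,   0.        ,   1.        ]]), 'k1': -0.011145624978648757, 'T_tool_cam': array([[-4.68172411e-04,  9.47015454e-01,  3.21187656e-01,
         8.19489230e-02],
       [ 9.99999430e-01,  1.35324286e-04,  1.05862709e-03,
        -2.05151128e-04],
       [ 9.59071725e-04,  3.21187969e-01, -9.47014978e-01,
        -1.24348638e-01],
       [ 0.00000000e+00,  0.00000000e+00,  0.00000000e+00,
         1.00000000e+00]])} 0.7 [1.79992133e+02 7.16438882e-04 1.66150917e+02] 0.017
```

```bash
python3 - <<'E'
import cv2
a=cv2.imread("pics/top0.png")[120:320,200:520]; cv2.imwrite("pics/top0c.png",cv2.resize(a,None,fx=2.5,fy=2.5,interpolation=cv2.INTER_CUBIC))
a=cv2.imread("pics/scene0.png")[150:320,130:450]; cv2.imwrite("pics/scene0c.png",cv2.resize(a,None,fx=2.5,fy=2.5,interpolation=cv2.INTER_CUBIC))
E
```

```text
(no output)
```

View pics/top0c.png

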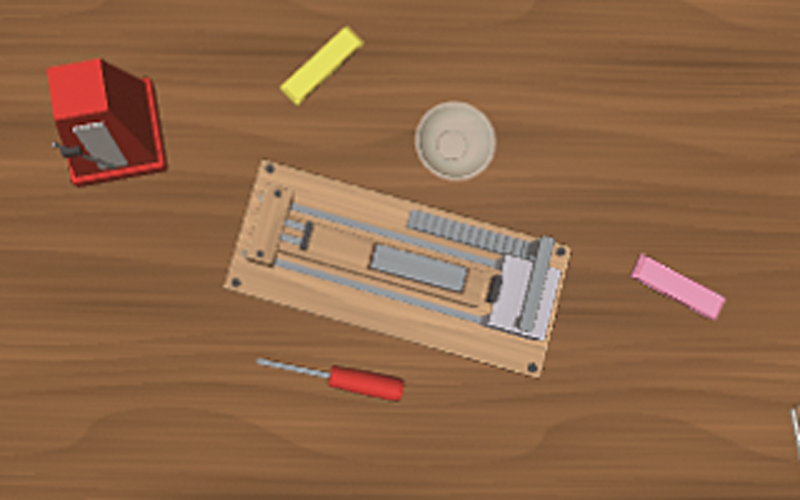

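View pics/scene0c.png

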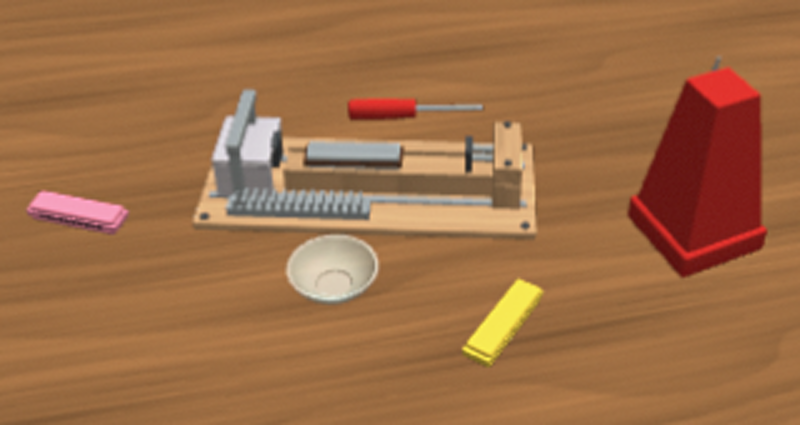

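```bash
cat > h.py <<'E'
from station import robot, fingers, vision, workorder, recognise
import cv2,numpy as np
from scipy.spatial.transform import Rotation as Ro
from scipy.optimize import least_squares
def proj(P,k,E=None):
    P=np.atleast_2d(P); E=k["extrinsics"] if E is None else E
    c=P@E[:3,:3].T+E[:3,3]; s=np.c_[c[:,0]/-c[:,2],-c[:,1]/-c[:,2]]
    s=s*(1+k["k1"]*(s**2).sum(1,keepdims=True)); K=k["mtx"]
    return s@K[:2,:2].T+K[:2,2]
def wristE(pos,rpy):
    T=np.eye(4);T[:3,:3]=Ro.from_euler("xyz",rpy,degrees=True).as_matrix();T[:3,3]=pos
    return np.linalg.inv(T@vision.calibration("wrist")["T_tool_cam"])
def b2w(p,P):  # p=(x,y,yawdeg)
    P=np.atleast_2d(np.array(P,float)); a=np.radians(p[2]);c,s=np.cos(a),np.sin(a)
    return np.c_[p[0]+c*P[:,0]-s*P[:,1],p[1]+s*P[:,0]+c*P[:,1],P[:,2]]
E
python3 - <<'E'
from h import *
C=dict(A=[.075,.18,.012],B=[-.075,.18,.012],Cc=[-.075,-.18,.012],D=[.075,-.18,.012])
top=np.array([[265,160],[225,287],[540,377],[570,247]])/2.5+[200,120]
sc=np.array([[535,230],[533,146],[196,222]])/2.5+[130,150]
kt,ks=vision.calibration("top"),vision.calibration("scene")
B=list(C.values())
def f(p): return np.r_[(proj(b2w(p,B),kt)-top).ravel(),(proj(b2w(p,[B[0],B[1],B[3]]),ks)-sc).ravel()]
r=least_squares(f,[.6,.0,-15],x_scale=[.1,.1,10]); print(r.x,r.fun.round(1))
p=r.x
for n,P in dict(grip=[0,-.13,.098],jaw=[0,.09,.046],mid=[0,0,.0]).items(): print(n,b2w(p,P))
print(proj(b2w(p,[.002,-.13,.105]),kt),proj(b2w(p,[.002,-.13,.105]),ks))
E
```

```text
[  0.54198046  -0.05449173 -14.98535465] [-2.  -1.  -1.5 -0.1 -0.4  0.3  0.4 -0.4 -0.   0.7 -0.8 -1.5 -2.7 -0.5]
grip [[ 0.50836609 -0.18007069  0.098     ]]
jaw [[0.56525196 0.03244754 0.046     ]]
mid [[ 0.54198046 -0.05449173  0.        ]]
[[413.62007603 236.76797083]] [[226.17621454 193.57229223]]
```

```bash
python3 - <<'E'
from h import *
p=[0.542,-0.0545,-15]
q=b2w(p,[-.02,-.04,.26])[0]
try:
    robot.move_to(q,[180,0,165])
except robot.PlanningError as e: print(e)
print(robot.current_time_s())
pos,rot=robot.current_tool_pos(),robot.current_eef_rot()
im=vision.grab_frame("wrist"); cv2.imwrite("pics/w1.png",im[:,:,::-1]); 
np.savez("w1.npz",pos=pos,rot=rot); print(pos,rot)
E
```

```text
3.2833
[ 0.51261265 -0.08667426  0.25977162] [ 1.79974117e+02 -2.73175243e-02  1.65125171e+02]
```

View pics/w1.png

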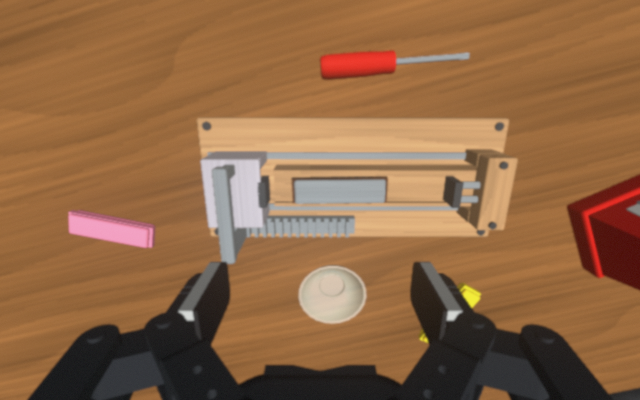

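```bash
python3 - <<'E'
import cv2
a=cv2.imread("pics/w1.png")[105:275,190:390]; cv2.imwrite("pics/w1a.png",cv2.resize(a,None,fx=3.5,fy=3.5,interpolation=cv2.INTER_CUBIC))
a=cv2.imread("pics/w1.png")[105:275,370:530]; cv2.imwrite("pics/w1b.png",cv2.resize(a,None,fx=3.5,fy=3.5,interpolation=cv2.INTER_CUBIC))
E
```

```text
(no output)
```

View pics/w1a.png

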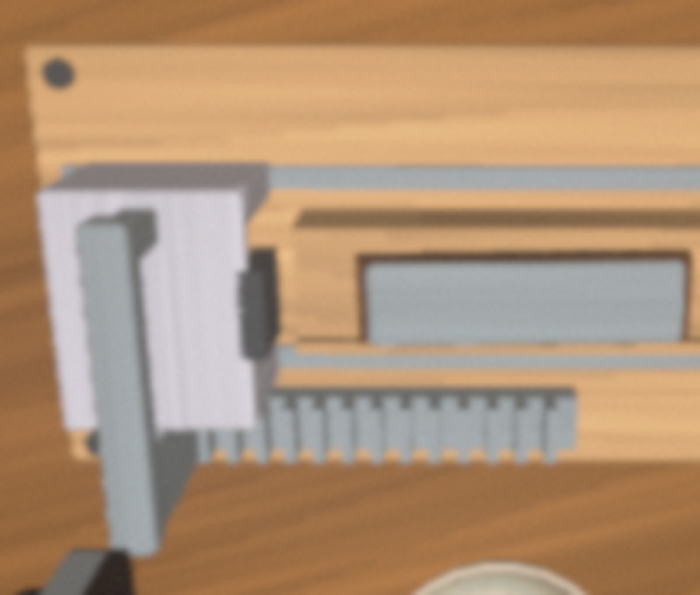

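View pics/w1b.png

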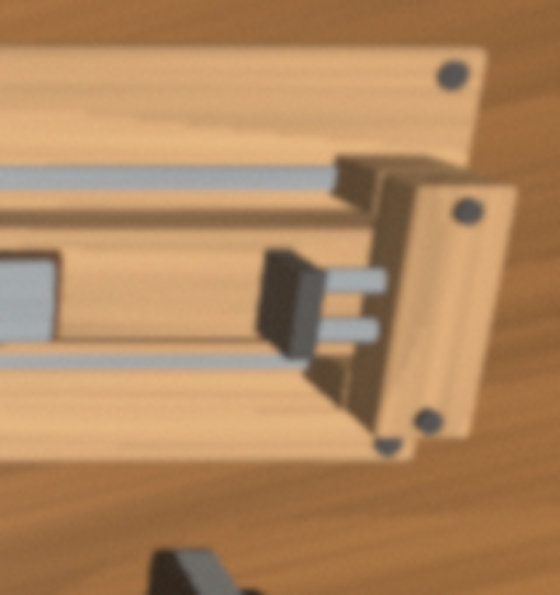

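```bash
cat > fit1.py <<'E'
from h import *
d=np.load("w1.npz");k=vision.calibration("wrist");E=wristE(d["pos"],d["rot"])
a=lambda u,v:[u/3.5+190,v/3.5+105]
b=lambda u,v:[u/3.5+370,v/3.5+105]
def mdl(v):
    x,y,yaw,xg,yj,zt,zb,yh,dz=v
    return b2w((x,y,yaw),[[-.075,-.18,.012],[-.075,.18,.012],[.075,-.18,.012],[.075,.18,.012],
    [-.038,-.16,.067],[-.038,-.10,.067],[.038,-.16,.067],[.038,-.10,.067],
    [xg-.047,-.137,.105],[xg-.047,-.123,.105],[xg+.051,-.137,.105],[xg+.051,-.123,.105],
    [-.014,yj,zt],[.014,yj,zt],[-.014,yj,zb],[.014,yj,zb],
    [-.014,yh+.0525,.056],[.014,yh+.0525,.056],[-.014,yh-.0525,.056]])+[0,0,dz]
m=np.array([a(25,45),b(487,48),a(78,460),b(413,460),a(40,192),a(245,190),a(65,430),a(255,428),
a(77,225),a(132,222),a(110,555),a(158,555),b(298,270),b(290,358),b(265,250),b(258,335),a(688,258),a(686,343),a(362,262)])
f=lambda v:np.r_[(proj(mdl(v),k,E)-m).ravel(),v[8]/.003]
r=least_squares(f,[.54,-.055,-15,0,.09,.06,.037,0,0],x_scale=[.1,.1,5,.05,.05,.05,.05,.05,.01])
print(r.x.round(4)); print(r.fun[:-1].reshape(-1,2).round(1))
v=r.x
print("grip w",b2w(v[:3],[v[3],-.13,.098]))
E
python3 fit1.py
```

```text
[ 5.43300e-01 -5.55000e-02 -1.49146e+01  1.00000e-02  1.03300e-01
  6.85000e-02  4.35000e-02 -1.69000e-02 -4.80000e-03]
[[-0.2  0.2]
 [-0.  -0.4]
 [-1.2  0.2]
 [-0.7  0.2]
 [-0.3 -0.5]
 [-0.4  0. ]
 [ 0.8 -0.3]
 [ 0.9  0.3]
 [-0.3 -0.5]
 [-0.7  0.4]
 [ 0.8  0. ]
 [ 0.9  0.1]
 [ 0.4  0.3]
 [-0.9  0.3]
 [ 0.8 -0. ]
 [-0.3 -0.6]
 [ 1.8  0.6]
 [ 0.6  0.7]
 [-2.3 -0.6]]
grip w [[ 0.51947631 -0.18371876  0.098     ]]
```

```bash
cat >> h.py <<'E'
V=(.5433,-.0555,-14.91); XG=.010; YAW=165.09
U=np.array([np.sin(np.radians(14.91)),np.cos(np.radians(14.91)),0])
def st(tag=""):
    P=np.array(robot.current_tool_pos());F=np.array(robot.current_contact_force())
    s=(P-b2w(V,[XG,-.13,0])[0]); X=np.array([U[1],-U[0],0])
    print(tag,"t%.2f along %.2f mm lat %.2f z %.2f | Falong %.1f Flat %.1f Fz %.1f gap %.3f"%(robot.current_time_s(),s@U*1e3,s@X*1e3,P[2]*1e3,F@U,F@X,F[2],robot.current_finger_gap()),flush=True)
    return P,F
E
python3 - <<'E'
from h import *
q=b2w(V,[XG,-.13,.150])[0]
robot.move_to(q,[180,0,YAW]); st()
pos,rot=robot.current_tool_pos(),robot.current_eef_rot()
im=vision.grab_frame("wrist"); cv2.imwrite("pics/w2.png",im[:,:,::-1]); 
E=wristE(pos,rot);k=vision.calibration("wrist")
print(rot,proj(b2w(V,[[XG-.047,-.137,.105],[XG-.047,-.123,.105],[XG+.051,-.137,.105],[XG+.051,-.123,.105]]),k,E).round(1))
E
```

```text
t3.97 along 1.03 mm lat 0.54 z 150.49 | Falong 0.0 Flat 0.4 Fz 0.1 gap 1.001
[1.79941325e+02 2.94573350e-02 1.65123431e+02] [[305.5 158.9]
 [331.5 158.9]
 [307.7 310.5]
 [329.7 310.5]]
```

View pics/w2.png

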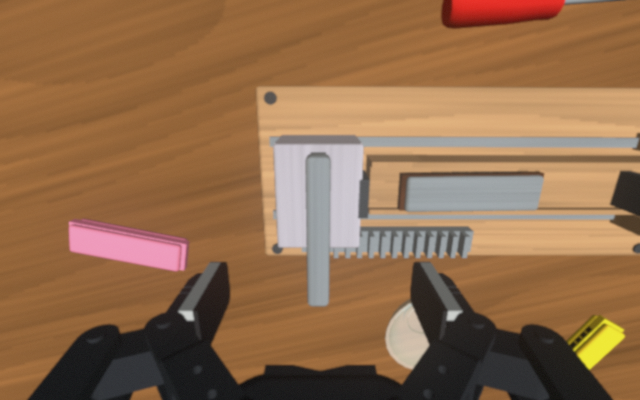

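The bar shows at columns 306–330 and rows 153–306, matching the prediction, and it sits centred between the fingers. The grey piece on the bed (columns 400–543, row 192) is the harmonica. The pink piece (128, 245) and yellow piece (595, 345) lie on the desk, so they are the look-alikes. Next I'll descend and grip.

```bash
python3 - <<'E'
from h import *
fingers.gripper_to(0.5)
q=b2w(V,[XG,-.13,.098])[0]
print(robot.line_to(q,[180,0,YAW],velocity=.06,f_stop=8)); st("down")
fingers.gripper_to(0.0,force=30); st("closed")
robot.pause(.2); st("closed")
im=vision.grab_frame("wrist"); cv2.imwrite("pics/w3.png",im[:,:,::-1])
E
```

```text
False
down t5.53 along -0.16 mm lat 0.37 z 98.40 | Falong -0.1 Flat -0.2 Fz 0.1 gap 0.499
closed t5.88 along -0.10 mm lat 0.33 z 98.49 | Falong 0.1 Flat -0.3 Fz 2.6 gap 0.155
closed t6.08 along -0.13 mm lat 0.33 z 98.45 | Falong 0.0 Flat 0.1 Fz 4.0 gap 0.156
```

View pics/w3.png

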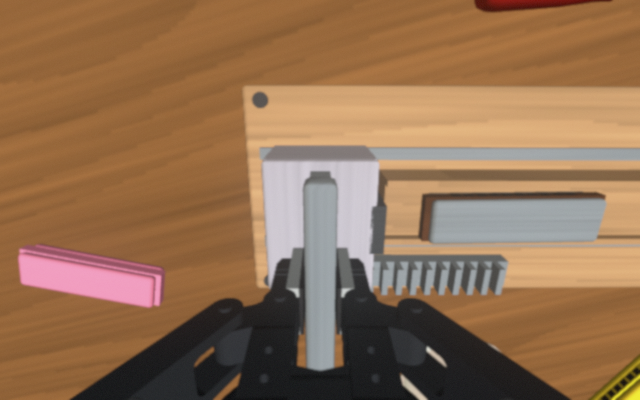

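```bash
python3 - <<'E'
from h import *
P0,F0=st("start"); np.save("P0.npy",P0)
for dz in (.004,.008,.0125):
    r=robot.line_to(P0+[0,0,dz],velocity=.03,f_stop=14); st(f"dz{dz} {r}")
    if r: break
E
```

```text
start t6.13 along -0.14 mm lat 0.35 z 98.48 | Falong 0.2 Flat -2.0 Fz 5.1 gap 0.155
dz0.004 False t6.43 along -0.10 mm lat 0.24 z 101.98 | Falong -1.1 Flat 1.0 Fz -3.6 gap 0.157
dz0.008 False t6.72 along -0.13 mm lat 0.23 z 106.40 | Falong 0.4 Flat 1.4 Fz -3.5 gap 0.161
dz0.0125 False t7.02 along -0.10 mm lat 0.23 z 111.04 | Falong -0.6 Flat 0.9 Fz -5.2 gap 0.159
```

```bash
python3 - <<'E'
from h import *
P0=np.load("P0.npy")+[0,0,.0125]
for s,v in [(.006,.015),(.020,.03),(.05,.03),(.08,.03),(.088,.015)]:
    r=robot.line_to(P0+U*s,velocity=v,f_stop=10); st(f"{s} {r}")
    if r: break
im=vision.grab_frame("wrist"); cv2.imwrite("pics/w4.png",im[:,:,::-1])
E
```

```text
0.006 False t7.57 along 6.36 mm lat 0.24 z 110.84 | Falong -2.6 Flat 1.5 Fz -4.3 gap 0.158
0.02 False t8.18 along 20.49 mm lat 0.24 z 110.87 | Falong -2.0 Flat 1.6 Fz -4.7 gap 0.156
0.05 False t9.33 along 50.44 mm lat 0.27 z 110.88 | Falong -2.4 Flat 0.1 Fz -4.4 gap 0.153
0.08 False t10.48 along 80.46 mm lat 0.31 z 110.92 | Falong -2.6 Flat 1.6 Fz -4.7 gap 0.154
0.088 False t11.17 along 88.57 mm lat 0.31 z 110.92 | Falong -2.1 Flat 1.4 Fz -4.4 gap 0.160
```

View pics/w4.png

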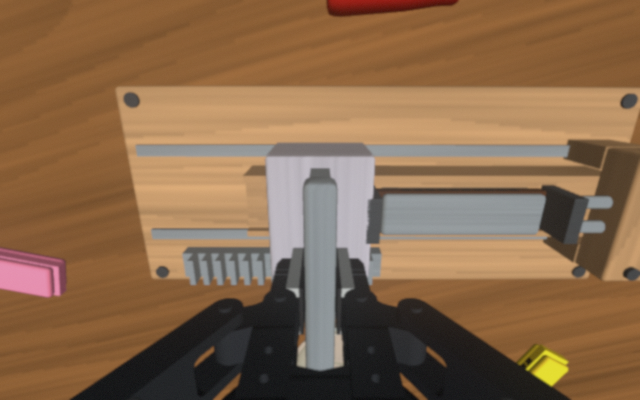

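The carriage is pushing the harmonica (columns 380–545), and its end is just short of the jaw (column 545). From here I'll creep forward and watch the force.

```bash
python3 - <<'E'
from h import *
P0=np.load("P0.npy")+[0,0,.0125]
for s in (90,92,94,96,98,100,101):
    r=robot.line_to(P0+U*s*1e-3,velocity=.012); robot.pause(.1);P,F=st(f"{s}")
    if -(F@U)>15: break
E
```

```text
90 t11.63 along 90.40 mm lat 0.31 z 110.93 | Falong -2.1 Flat 2.0 Fz -4.1 gap 0.153
92 t12.05 along 92.14 mm lat 0.30 z 110.95 | Falong -1.4 Flat 0.6 Fz -4.0 gap 0.160
94 t12.47 along 93.19 mm lat 0.32 z 111.03 | Falong -5.1 Flat 0.6 Fz -4.9 gap 0.156
96 t12.88 along 93.47 mm lat 0.29 z 111.11 | Falong -6.7 Flat 1.6 Fz -4.9 gap 0.156
98 t13.30 along 94.24 mm lat 0.30 z 111.18 | Falong -8.5 Flat 0.4 Fz -5.1 gap 0.159
100 t13.72 along 95.41 mm lat 0.31 z 111.23 | Falong -10.3 Flat 0.2 Fz -4.6 gap 0.157
101 t14.07 along 96.05 mm lat 0.29 z 111.24 | Falong -9.5 Flat 1.7 Fz -4.8 gap 0.157
```

```bash
python3 - <<'E'
from h import *
P0=np.load("P0.npy")+[0,0,.0125]
c=101.
for i in range(14):
    c+=1; robot.line_to(P0+U*c*1e-3,velocity=.012); P,F=st(f"cmd {c}")
    if (P-P0)@U>.0998: break
robot.pause(.3); st("hold")
np.save("c.npy",c)
im=vision.grab_frame("wrist"); cv2.imwrite("pics/w5.png",im[:,:,::-1])
E
```

```text
cmd 102.0 t14.32 along 96.64 mm lat 0.35 z 111.29 | Falong -10.5 Flat 0.5 Fz -5.5 gap 0.160
cmd 103.0 t14.57 along 97.25 mm lat 0.32 z 111.28 | Falong -11.8 Flat 0.4 Fz -3.8 gap 0.161
cmd 104.0 t14.82 along 97.91 mm lat 0.30 z 111.29 | Falong -11.4 Flat 1.3 Fz -5.2 gap 0.158
cmd 105.0 t15.07 along 98.51 mm lat 0.28 z 111.31 | Falong -13.5 Flat 0.0 Fz -4.6 gap 0.155
cmd 106.0 t15.32 along 99.17 mm lat 0.31 z 111.33 | Falong -12.5 Flat 1.5 Fz -5.4 gap 0.158
cmd 107.0 t15.57 along 99.73 mm lat 0.35 z 111.37 | Falong -13.2 Flat 1.2 Fz -4.7 gap 0.156
hold t15.87 along 99.80 mm lat 0.29 z 111.34 | Falong -12.5 Flat 0.2 Fz -5.5 gap 0.159
```

View pics/w5.png

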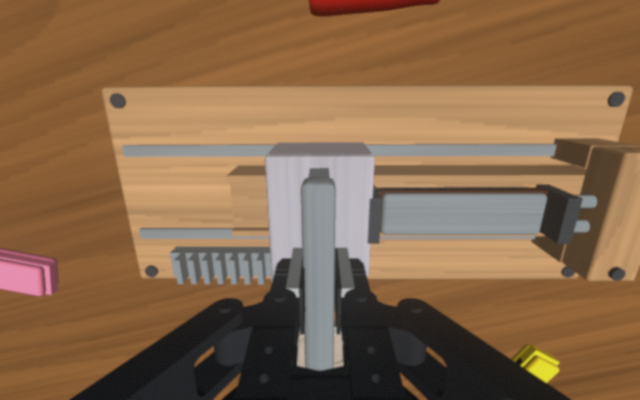

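```bash
python3 - <<'E'
from h import *
Pb=np.load("P0.npy"); c=109.
robot.line_to(Pb+[0,0,.0125]+U*c*1e-3,velocity=.012); robot.pause(.1); st("adv")
for dz in (.009,.006,.003,.0):
    r=robot.line_to(Pb+[0,0,dz]+U*c*1e-3,velocity=.03,f_stop=9); st(f"dz{dz} {r}")
    if r: break
robot.pause(.2); st("settled")
E
```

```text
adv t16.33 along 101.03 mm lat 0.31 z 111.38 | Falong -15.3 Flat 1.8 Fz -4.9 gap 0.154
dz0.009 False t16.60 along 101.07 mm lat 0.33 z 107.83 | Falong -13.8 Flat -0.1 Fz -4.8 gap 0.151
dz0.006 False t16.85 along 101.11 mm lat 0.34 z 104.89 | Falong -14.6 Flat 0.3 Fz -3.8 gap 0.157
dz0.003 False t17.10 along 101.16 mm lat 0.31 z 101.94 | Falong -13.7 Flat 0.2 Fz -4.2 gap 0.154
dz0.0 False t17.35 along 101.19 mm lat 0.35 z 98.99 | Falong -13.5 Flat 0.2 Fz -2.8 gap 0.157
settled t17.55 along 101.15 mm lat 0.34 z 99.10 | Falong -14.2 Flat -0.4 Fz -3.9 gap 0.155
```

```bash
python3 - <<'E'
from h import *
Pb=np.load("P0.npy")
robot.line_to(Pb+[0,0,-.001]+U*.109,velocity=.02); st("low")
for c in (107,105,103,102,101,100.5,100,99.5):
    robot.line_to(Pb+[0,0,-.001]+U*c*1e-3,velocity=.02); P,F=st(f"back {c}")
    if -(F@U)<2.5: break
E
```

```text
low t17.80 along 101.17 mm lat 0.37 z 98.53 | Falong -14.0 Flat -0.6 Fz -1.0 gap 0.153
back 107 t18.05 along 101.07 mm lat 0.38 z 98.51 | Falong -12.4 Flat -0.4 Fz 0.4 gap 0.157
back 105 t18.30 along 100.85 mm lat 0.39 z 98.49 | Falong -8.7 Flat -1.0 Fz 1.2 gap 0.155
back 103 t18.55 along 100.29 mm lat 0.37 z 98.50 | Falong -6.5 Flat -1.1 Fz -0.1 gap 0.160
back 102 t18.80 along 100.00 mm lat 0.37 z 98.48 | Falong -5.8 Flat -0.1 Fz 1.1 gap 0.155
back 101 t19.05 along 99.43 mm lat 0.38 z 98.49 | Falong -4.9 Flat -0.9 Fz 1.0 gap 0.156
back 100.5 t19.30 along 99.16 mm lat 0.40 z 98.50 | Falong -5.1 Flat -1.0 Fz 1.2 gap 0.154
back 100 t19.55 along 98.94 mm lat 0.41 z 98.47 | Falong -5.1 Flat -1.7 Fz 1.5 gap 0.153
back 99.5 t19.80 along 98.92 mm lat 0.45 z 98.43 | Falong -4.7 Flat -2.8 Fz 5.5 gap 0.156
```

```bash
python3 - <<'E'
from h import *
Pb=np.load("P0.npy")
robot.line_to(Pb+U*.099,velocity=.02); st("unload")
fingers.gripper_to(0.5); st("open"); 
P=np.array(robot.current_tool_pos())
robot.line_to(P+[0,0,.06],velocity=.08); st("up")
im=vision.grab_frame("wrist"); cv2.imwrite("pics/w6.png",im[:,:,::-1])
pos,rot=robot.current_tool_pos(),robot.current_eef_rot()
k=vision.calibration("wrist");E=wristE(pos,rot)
for z in (.105,.113): print(z,proj(b2w(V,[[XG-.047,-.138+.1,z],[XG-.047,-.124+.1,z],[XG+.051,-.138+.1,z],[XG+.051,-.124+.1,z]]),k,E).round(1).tolist())
im=vision.grab_frame("scene"); cv2.imwrite("pics/s6.png",cv2.resize(im[170:270,180:380,::-1],None,fx=4,fy=4,interpolation=cv2.INTER_CUBIC))
E
```

```text
unload t20.05 along 98.89 mm lat 0.41 z 98.53 | Falong -4.3 Flat -0.9 Fz 1.0 gap 0.159
open t20.44 along 100.02 mm lat 0.54 z 98.49 | Falong -0.3 Flat 0.5 Fz 0.4 gap 0.497
up t21.34 along 100.19 mm lat 0.14 z 158.08 | Falong -0.2 Flat -0.2 Fz -0.2 gap 0.499
0.105 [[306.0, 157.3], [330.9, 157.3], [308.1, 304.1], [329.3, 304.1]]
0.113 [[305.3, 160.2], [331.3, 160.2], [307.7, 312.0], [329.6, 312.0]]
```

View pics/w6.png

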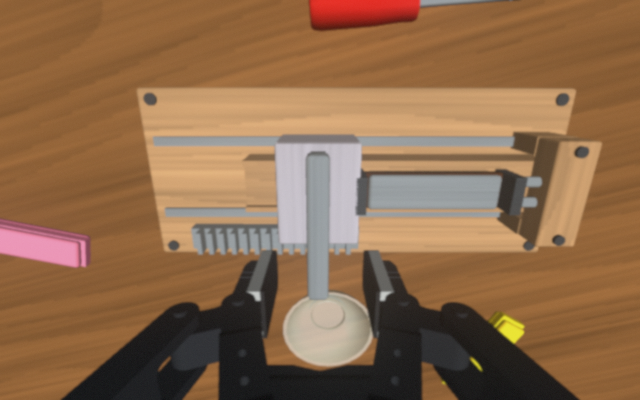

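View pics/s6.png

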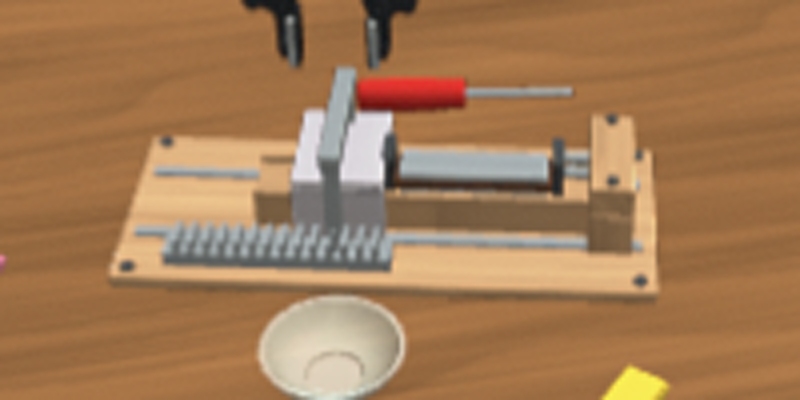

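The bar's image (columns 306–330, rows 152–299) fits the fully-down height with the same 5 px offset as before the grip. The harmonica is tight between the cheek (362) and the jaw (505), and the robot is clear of everything. I'm handing it in.

```bash
python3 - <<'E'
from h import *
st(); workorder.close_job()
E
```

```text
t21.44 along 100.10 mm lat 0.00 z 157.79 | Falong -0.6 Flat 0.2 Fz 0.8 gap 0.499
the job is handed in; nothing more can be done
```

The harmonica is clamped and the job was handed in at 21.4 s of the 51 s allowed; no verdict came back.

- **Slide:** I lifted the release bar about 12.5 mm and held it up while sliding the carriage about 101 mm.
- **Jaw:** The harmonica met the jaw at about 93 mm and pressed it in to about 8 mm of its 18 mm. The push never went over about 15 N, so the jaw was well short of its stop.
- **Release:** I lowered the bar into the 11th notch, 100 mm from the start, eased off the push and opened the fingers.

**Last checks:**
- **Bar:** With the fingers still on it, the bar returned to its starting height of 98.5 mm. The last wrist picture agrees that it is down, though it cannot show an error of about a millimetre.
- **Carriage:** It came to rest against the notch wall at about +99 mm, leaving the jaw pressed in by about 6 mm.
- **Harmonica:** It sits tight between the cheek and the jaw.
- **Robot:** The gripper hung about 60 mm above its grip height and touched nothing.
- **Other objects:** I never touched the metronome, the dish, the screwdriver or the look-alikes. The dish, screwdriver and look-alikes showed no sign of being moved, but the metronome was outside the last pictures.

**Disagreements:**
- The arm gave by up to 8 mm under the jaw's push, so I steered by its measured position instead of the commanded one.
- The wrist camera's fit was about 5 mm off in height.

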